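Index the dividing table one division onto its stop

ROBOT

A 6-joint arm with a two-finger parallel gripper is mounted at the origin on a cart in front of the work surface, level with it; the furniture and walls round the work are solid. World frame = base frame: x ahead of the robot, y to its left, z up, the work surface at z = 0. Lengths are in m, angles in rad, forces in N, time in s.
With the tool pointing down it reaches from about 0.4 to 0.825 m from the base axis. Payload 7 kg.
Tool frame: the origin (TCP) lies between the finger pads; the fingertips stand 11 mm ahead of it and the grasp point (between the pads) lies 8 mm behind it (arm.tips_ahead is the distance from the TCP to the fingertips, in m); z points along the fingers, x is the direction in which the jaws open and shut, and the axes are right-handed (so a half turn about z gives the same grasp; the last joint's range is limited). The gripper opens to 88 mm and grips with 3 to 60 N. Pads are 19 mm wide; open, the fingers measure 130 mm over their backs; the gripper's body (78 mm by 193 mm) begins 47 mm behind the grasp point.
Start: joints at [1.432, 0.359, 0.012, 0, -1.224, -0.288], TCP at [0.279, 0.614, 0.238] pointing down, gripper open.
Joint ranges: [-3.07, 3.07], [-1.43, 2.12], [-1.02, 1.25], [-3.03, 1.67], [-3.05, -0], [-3.03, 3.03]. Speed limits (rad/s): [2.39, 2.39, 3.01, 3.14, 3.14, 3.14].

INTERFACE

Orientations are given as [roll, pitch, yaw] about the fixed x, y, z axes, in that order (R = Rz(yaw) Ry(pitch) Rx(roll)).
In Python, from station import arm, optics, finder gives the robot as it stands. The module is installed in compiled form; this text tells all that it offers.
- The arm moves only by the tool apply_moves, never from a script. Its argument "increments" is one flat list of numbers, 6 for each row, row after row: the shift along the world's x, y, z in m, then the turn, a rotation vector about the world's x, y, z in rad. In form: [tx, ty, tz, rx, ry, rz, tx, ty, tz, rx, ry, rz, ...]. A call has 1 to 20 rows; each row shifts and turns the pose as measured when the row begins; what a row does not reach is not made up. A row lasts 1/12 s, in which the tool goes at most 41.7 mm and 7.16 degrees, less where a joint would pass 70% of its speed; a pose out of reach is approached as far as the arm can. A call with a gripper value outside its range is refused whole. "hand" is the closure, from 0 (fully open) to 1 (shut), set as the call begins (left out, the last holds). The fingers move at their own pace and stop on an object; "force" is the grip in N (left out, the last holds). Time passes only in rows, so rows that do not move let the fingers close. It gives the time, the measured TCP pose, the force and the opening at its end, in the units of the state.
- arm.get_state(): the state, without advancing time (a new reading comes with each control period).
- optics.grab_frame(name): name is "scene" or "side" or "wrist"; returns the picture (480x640x3 uint8, red, green, blue); there is no depth.
- optics.camera_model(name): a dict with "fx", "fy", "cx", "cy" (pixels), "world_to_cam" (4x4, takes a point from world to camera coordinates); the wrist camera has in their place "T_tool_cam" (4x4, takes a point from camera to tool coordinates, whose origin is the TCP and whose axes are the tool frame's). Camera axes: x right, y up, looking along -z (the intrinsics and any distortion apply to the point x, -y, -z); pixel columns grow to the right and rows downward; lengths in m; the calibration is good to about 2 mm. The wrist camera is an equidistant fisheye: a pixel r from the principal point sees the ray r / f radians off the axis. A picture is of the moment at which its call begins: read the wrist's pose just before it. camera_model takes no time and is no camera call.
- arm.job_done(): hands the job in, once; it reports no verdict.
Trained networks look in the newest picture that a camera, given by its name, has taken for a name from the list of things; names that differ only in an ending like _2 or _b are one class to them, and where a whole thing is asked for, a point or a joint stands for the part that bears it (a point fixed in the world has none). Each returns a list of dicts, best first, with "conf" (0 to 1); they miss things now and then, are a little off and sometimes report something else, mostly with a low value. They report only what shows in the picture. A call takes as long as a camera call. They do not tell look-alikes from the thing itself.
- finder.find_in(camera, name): "box" ([left, top, right, bottom] in pixels, round what is visible of it).
- finder.landmark_of(camera, name): "point" ([column, row] in pixels: a listed point, or the origin of a listed thing).
The state is a dict: "t": time; "q": joint angles; "qd": joint speeds; "joint_efforts": joint torques, N m; "eef_pos": TCP position; "ee_rot": TCP orientation; "force": force on the tool from outside, world axes, zero at the start; "moment": the same for the moment, N m; "width": finger opening in m.
Only numpy, scipy, OpenCV 4.12 (cv2) and the standard library are available. Lean on these libraries where they do the work, as an engineer would, in place of code of your own. Each camera call takes 0.05 s, during which the arm holds its last target. There are 200 camera calls.

TASK

The bowl on the dividing table is due its next stripe. Swing the stop arm in to the table until it will go no further, then wind the crank clockwise until the next dog on the table's rim comes up against the nose of the stop and the crank goes firm, without forcing it. Let go with the dog resting hard against the stop, the bowl still standing in the middle of the table and the other things left where they are.

Things in the scene. Friction and masses are not known exactly. Their poses are not given: they have to be found in the camera images.
- divider: Bed of the dividing table, bolted down: grey plate 260 x 250 mm, 14 mm thick. Origin on the worktop under the table's axis, z up, +x away from the robot at yaw 0. On it: the round table, a gearbox (80 x 100 x 72 mm) with the crank at its right front, and a steel stop rail along y at its front (-x side).
- table: Round aluminium table, radius 112 mm, top 66 mm above the worktop, with eight steel dogs (8 mm wide) that stick out of its rim to radius 127 mm, one every 45 degrees (at an unknown angle to its own axes; the next is 2 to 4 crank turns from the stop). Origin on its axis, 52 mm above the worktop. Winding the crank clockwise turns it counterclockwise (from above), 40 turns for one.
- crank_axis (a point): Point on the crank's upright axis, 70 mm towards -x and 172 mm towards -y of the table's axis in the bed's frame, 127 mm above the worktop, at the height to grip the handle. The crank is a dark handwheel of radius 53 mm, its top 92 mm above the worktop.
- crank_handle (a point): Middle of the grip of the crank's handle: a black upright grip 18 to 21 mm across, from 95 to 147 mm above the worktop, 40 mm off the crank's axis. It spins freely on its pin, so it can be held without turning the hand.
- stop: Dark steel stop block, 36 x 40 x 28 mm, fixed on the rail (its place along the rail differs from day to day). Origin under its middle, 20 mm above the worktop, axes as the bed's. The arm's upright pivot stands on the block's middle.
- stop_arm: Flat steel arm on the block, 14 mm thick, origin on its pivot 51 mm above the worktop. It reaches along its own +y; its nose points along its own +x, to the table: seating face 50 mm from the pivot along +y, tip 25 mm along +x. Swung fully in, its axes are parallel to the bed's; it starts 0.5 to 0.8 rad out, counterclockwise from above. It swings stiffly (1.5 N at the post) and stays put.
- stop_post (a point): Middle of the grip of the arm's black upright post: 16 mm across, top 127 mm above the worktop, this point 111 mm above it, 40 mm from the pivot along the arm's +y. The grip turns freely on its pin, so it can be held without turning the hand.
- bowl: Terracotta bowl, 104 mm across and 50 mm high, loose on a round bat (166 mm, 30 mm high) on the middle of the table. Origin under its middle, 96 mm above the worktop.
- cup: Pale cup with one brush in it, 77 mm across, 166 mm high with the brush; loose, right of the crank. Origin under its middle.
- brush: Grey scrubbing brush, 61 x 155 x 91 mm; loose, left of the bed. Origin under its middle.
- loop_tool: Loop trimming tool, 206 mm long, 12 mm high; loose, lying at the left front. Origin under its middle.
- rib: Wooden rib, 66 x 110 x 9 mm; loose, lying at the right front. Origin under its middle.
- crank: The crank's handwheel itself; origin on its axis, 82 mm above the worktop; its +x points from the axis to the handle. Its drag is steady, about 3 N at the handle. Once the dog is on the stop the force needed climbs over a few degrees of crank; 3 to 6 N above the drag is firm, more than about 11 N above it forces the stop. The drive stays where it is left.
There are look-alikes about, which are no part of the job. There is more than one size of the bowl; the job needs the middle-sized.

How it is judged:
On the way, in this order (a step that is already met when the one before it is completed fails the run):
1. the stop arm is swung fully in (angle between the x axis of stop_arm and the x axis of stop, either way round below 0.06 rad), for 0.2 s.
2. the next dog is wound up against the stop's nose and presses on it (angle between the x axis of stop_arm and the x axis of stop, either way round below 0.06 rad and contact force between table and stop_arm above 12 N), for 0.2 s.
At the end, for the whole second after the job is handed in: The stop arm is fully in (within 0.06 rad of its end), the next dog rests against its nose and presses on it with at least 12 N by itself, crank at rest; the bowl stands upright within 30 mm of the table's middle (all of step 2 and horizontal distance between bowl and table below 0.03 m and angle between bowl's own z axis and vertical below 0.1 rad and angular speed of crank below 0.05 rad/s); the robot touches nothing.
It fails at once if the stop is forced: dog and nose press on each other with more than 150 N (about 11 N over the drag at the handle) (contact force between table and stop_arm above 150 N).
It fails at once if the bowl is knocked over or off the middle of the table (horizontal distance between bowl and table above 0.04 m or angle between bowl's own z axis and vertical above 0.3 rad).
It fails at once if a bystander (cup, scrubbing brush, loop tool, rib) is shifted by more than 30 mm (distance of any of cup, brush, loop_tool, rib from where it was at the start of the episode above 0.03 m).
It also fails if it takes over 72 s, if anything falls off the work surface, if the arm or the gripper's body presses on something with over 40 N, if the wrist force passes 120 N, or if a joint passes its speed limit or range.

## Working session

There is one attempt and no reset: what is moved stays moved. The work goes in short steps, Python scripts to look and compute and a tool call to move; the robot and the scene stay as the last step left them, time stands still between calls to the robot, and variables do not carry over. Pictures are saved under pics/ and viewed, about 8 in all and at most 12, crops included, and the job is handed in when it is done.

Besides the shell and the picture viewer there is one more tool, called after ">>>" as name(argument=value, ...) on one line, values as JSON. apply_moves: Moves the arm, as the interface text tells. Its arguments: {"type":"object","properties":{"increments":{"type":"array"},"hand":{"type":"number"},"force":{"type":"number"}},"required":["increments"]}

```bash
mkdir -p pics; cat > h.py <<'E'
import numpy as np, cv2
from station import arm, optics, finder
def grab(n,f=None):
    im=optics.grab_frame(n)
    if f: cv2.imwrite('pics/'+f,im[:,:,::-1])
    return im
def ray(cam,px):
    m=optics.camera_model(cam); W=np.linalg.inv(np.array(m['world_to_cam']))
    d=np.array([(px[0]-m['cx'])/m['fx'],-(px[1]-m['cy'])/m['fy'],-1])
    return W[:3,3],W[:3,:3]@d
def onz(cam,px,z):
    o,d=ray(cam,px); return o+d*(z-o[2])/d[2]
def proj(cam,P):
    m=optics.camera_model(cam); p=np.array(m['world_to_cam'])@np.append(P,1)
    return np.array([m['cx']+m['fx']*p[0]/-p[2], m['cy']-m['fy']*p[1]/-p[2]])
def tri(a,b):
    (o1,d1),(o2,d2)=ray('scene',a),ray('side',b)
    A=np.array([d1,-d2]).T; s=np.linalg.lstsq(A,o2-o1,rcond=None)[0]
    p,q=o1+d1*s[0],o2+d2*s[1]; return (p+q)/2,np.linalg.norm(p-q)
E
python3 - <<'E'
from h import *
np.set_printoptions(precision=3,suppress=True)
s=arm.get_state(); print(s)
Z=dict(divider=0,table=.052,crank_axis=.127,crank_handle=.121,stop=.02,stop_arm=.051,stop_post=.111,bowl=.096,cup=0,brush=0,loop_tool=0,rib=0)
for c in('scene','side'):
    grab(c,c+'0.png'); print(c,{k:v for k,v in optics.camera_model(c).items() if k!='world_to_cam'})
    for n,z in Z.items():
        for r in finder.landmark_of(c,n)[:3]: print(c,n,round(r['conf'],2),np.round(r['point'],1),onz(c,r['point'],z))
E
```

```text
{'t': 0.0, 'q': array([ 1.432,  0.359,  0.011, -0.   , -1.224, -0.288]), 'qd': array([ 0.   , -0.   ,  0.   ,  0.001,  0.001, -0.001]), 'joint_efforts': array([  0.001, -58.272,  29.307,   6.998,   0.007,  -0.   ]), 'eef_pos': array([0.279, 0.614, 0.237]), 'ee_rot': array([-3.141, -0.002, -1.998]), 'force': array([-0.492, -0.306,  0.222]), 'moment': array([-0.038,  0.03 ,  0.036]), 'width': 0.08774932166486653}
scene {'fx': 515.0638798409092, 'fy': 515.0638798409092, 'cx': 320.0616810912414, 'cy': 238.6338222583445}
scene divider 0.94 [299.9 225.5] [0.608 0.147 0.   ]
scene table 0.88 [299.4 211.8] [0.604 0.142 0.052]
scene table 0.64 [296.7 200.6] [0.637 0.186 0.052]
scene table 0.46 [266.3 234.4] [0.477 0.136 0.052]
scene crank_axis 0.74 [340.  222.5] [ 0.569 -0.037  0.127]
scene crank_axis 0.43 [447.9 324.7] [ 0.467 -0.405  0.127]
scene crank_handle 0.67 [355.  216.1] [ 0.619 -0.042  0.121]
scene stop 0.97 [285.8 255.2] [0.479 0.067 0.02 ]
scene stop_arm 0.75 [282.  250.1] [0.462 0.061 0.051]
scene stop_arm 0.72 [340.7 220.4] [0.652 0.033 0.051]
scene stop_post 0.6 [264.3 233.8] [
[... 899 characters left out ...]
[0.379 0.375 0.121]
side crank_handle 0.61 [302.1 217. ] [ 0.609 -0.044  0.121]
side stop 0.6 [351.4 268.9] [0.466 0.07  0.02 ]
side stop_arm 0.64 [351.5 261. ] [0.466 0.069 0.051]
side stop_post 0.57 [363.6 253.1] [0.435 0.099 0.111]
side stop_post 0.53 [302.3 219.1] [ 0.609 -0.047  0.111]
side bowl 0.76 [333.  374.8] [0.518 0.46  0.096]
side bowl 0.6 [297.5 270.3] [0.613 0.148 0.096]
side bowl 0.58 [372.1 227.3] [ 0.404 -0.025  0.096]
side cup 0.58 [323.7 189. ] [ 0.554 -0.347  0.   ]
side brush 0.67 [274.  367.2] [0.662 0.38  0.   ]
side loop_tool 0.85 [394.6 337.6] [0.362 0.295 0.   ]
side loop_tool 0.44 [273.5 368.7] [0.663 0.384 0.   ]
side rib 0.66 [369.2 199.6] [ 0.394 -0.283  0.   ]
```

```bash
python3 - <<'E'
import cv2
a=cv2.imread('pics/scene0.png');b=cv2.imread('pics/side0.png')
cv2.imwrite('pics/sc1.png',cv2.resize(a[130:380,170:490],(768,600),interpolation=3))
cv2.imwrite('pics/si1.png',cv2.resize(b[160:410,210:530],(768,600),interpolation=3))
E
```

```text
(no output)
```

View pics/sc1.png

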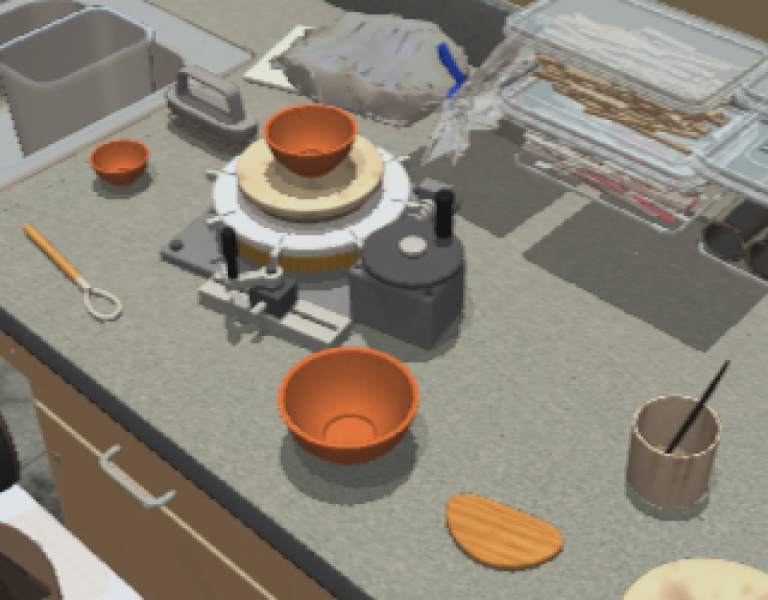

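View pics/si1.png

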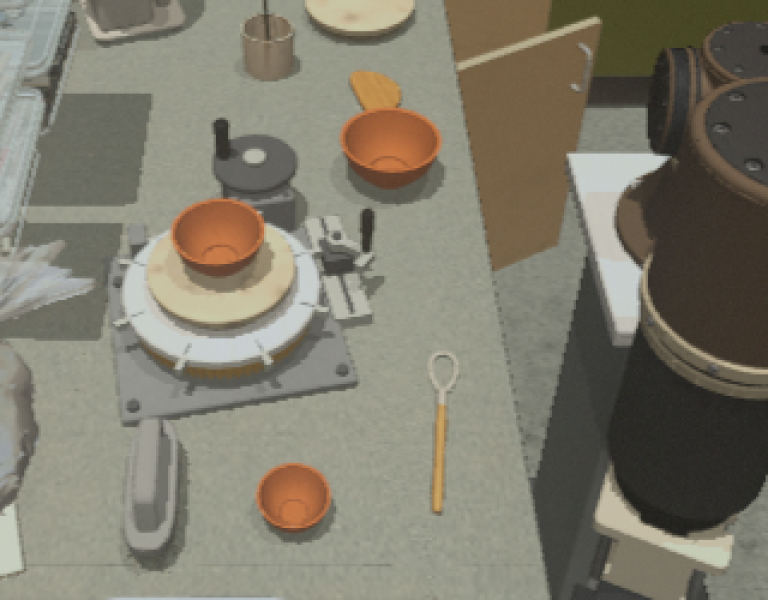

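The pictures show three bowls: the one on the bat at scene px (300,190) is between the small one (220,197) and the large one (317,300), so it is the middle-sized one and sits correctly on the table. The stop post is at (265,235) and the crank handle at (355,218). I'll fit the bed pose next.

```bash
cat > fit.py <<'E'
from h import *
from scipy.optimize import least_squares
np.set_printoptions(precision=4,suppress=True)
def R(a): return np.array([[np.cos(a),-np.sin(a)],[np.sin(a),np.cos(a)]])
def model(p):
    x,y,yaw,sx,sy,aa,ca=p; c=np.array([x,y]); B=R(yaw)
    piv=c+B@[sx,sy]; ax=c+B@[-.07,-.172]
    f=lambda q,z: np.append(q,z)
    return dict(divider=f(c,0),table=f(c,.052),crank_axis=f(ax,.127),crank_handle=f(ax+R(ca)@[.04,0],.121),crank=f(ax,.082),
     stop=f(piv,.02),stop_arm=f(piv,.051),stop_post=f(piv+R(yaw+aa)@[0,.04],.111))
def fit(cams=('scene','side'),x0=(.606,.147,.16,-.1445,-.055,.65,-.1)):
    ob=[]
    M=model(x0)
    for c in cams:
        grab(c)
        for n in M:
            q=proj(c,M[n])
            r=[r for r in finder.landmark_of(c,n) if np.hypot(*(np.array(r['point'])-q))<12]
            if r: ob.append((c,n,np.array(r[0]['point']),r[0]['conf']))
    def res(p):
        M=model(p); return np.concatenate([(proj(c,M[n])-q)*k for c,n,q,k in ob])
    s=least_squares(res,x0,loss='soft_l1')
    return s.x,ob
if __name__=='__main__':
    p,ob=fit(); M=model(p); print(p)
    for c,n,q,k in ob: print(c,n,round(k,2),q-proj(c,M[n]))
    for n in M: print(n,M[n])
    q=p.copy(); q[5]=0; print('post in',model(q)['stop_post'])
    m=optics.camera_model('wrist'); print(m)
E
python3 fit.py
```

```text
[ 0.6058  0.1474  0.2141 -0.1495 -0.0446  0.8846 -0.3505]
scene divider 0.56 [-0.0024  0.5325]
scene table 0.74 [-2.1465 -0.465 ]
scene crank_axis 0.89 [-0.1621 -1.1336]
scene crank_handle 0.46 [ 0.8753 -1.052 ]
scene crank 0.68 [ 3.1435 -0.9978]
scene stop 0.81 [-1.006   1.0258]
scene stop_arm 0.51 [ 2.1161 -0.0892]
scene stop_post 0.63 [0.0743 0.8715]
side divider 0.83 [ 0.3292 -0.2738]
side table 0.73 [ -1.9307 -11.6402]
side crank_axis 0.77 [0.9579 2.5638]
side crank_handle 0.45 [0.9889 0.378 ]
side crank 0.62 [ 2.3844 -1.3813]
side stop 0.79 [-0.6205 -0.6115]
side stop_arm 0.78 [-1.167   0.3849]
side stop_post 0.67 [0.8878 2.2878]
divider [0.6058 0.1474 0.    ]
table [0.6058 0.1474 0.052 ]
crank_axis [ 0.5739 -0.0355  0.127 ]
crank_handle [ 0.6115 -0.0492  0.121 ]
crank [ 0.5739 -0.0355  0.082 ]
stop [0.4692 0.0721 0.02  ]
stop_arm [0.4692 0.0721 0.051 ]
stop_post [0.4336 0.0903 0.111 ]
post in [0.4607 0.1112 0.111 ]
{'fx': 371.64829954431775, 'fy': 371.64829954431775, 'cx': 320.0384874001144, 'cy': 241.10595248461973, 'T_tool_cam': array([[ 1.    , -0.0002, -0.    ,  0.0005],
       [-0.0002, -0.9628, -0.2703, -0.0737],
       [-0.    ,  0.2703, -0.9628, -0.1459],
       [ 0.    ,  0.    ,  0.    ,  1.    ]])}
```

>>> apply_moves(increments=[0.008,-0.03,0.01,0,0,-0.032,0.008,-0.03,0.01,0,0,-0.032,0.008,-0.03,0.01,0,0,-0.032,0.01,-0.03,0.01,0,0,-0.032,0.01,-0.03,0.01,0,0,-0.032,0.012,-0.03,0.01,0,0,-0.032,0.012,-0.03,0.01,0,0,-0.032,0.012,-0.03,0.01,0,0,-0.032,0.012,-0.03,0.01,0,0,-0.032,0.012,-0.03,0,0,0,-0.032,0.012,-0.03,0,0,0,-0.032,0.012,-0.03,0,0,0,-0.032,0.012,-0.03,0,0,0,-0.032,0.012,-0.03,0,0,0,-0.032,0.012,-0.03,0,0,0,-0.032,0.014,-0.03,0,0,0,-0.032,0.014,-0.03,0,0,0,-0.032,0.014,-0.03,0,0,0,-0.032,0.014,-0.03,0,0,0,-0.032,0,0,0,0,0,0])

```text
t: 3.87
eef_pos: [0.5025, 0.0167, 0.3332]
ee_rot: [-3.14, 0.009, -2.629]
force: [-0.4, -0.4, 0.2]
width: 0.0875
```

```bash
cat >> h.py <<'E'
from scipy.spatial.transform import Rotation as Ro
def wpose(st=None):
    st=st or arm.get_state(); T=np.eye(4); T[:3,:3]=Ro.from_euler('xyz',st['ee_rot']).as_matrix(); T[:3,3]=st['eef_pos']
    return T@np.array(optics.camera_model('wrist')['T_tool_cam'])
def wray(W,px):
    m=optics.camera_model('wrist'); u=np.array([px[0]-m['cx'],px[1]-m['cy']])/m['fx']; t=np.hypot(*u)
    s=np.sin(t)/max(t,1e-9); d=np.array([u[0]*s,-u[1]*s,-np.cos(t)]); return W[:3,3],W[:3,:3]@d
def wonz(W,px,z):
    o,d=wray(W,px); return o+d*(z-o[2])/d[2]
def wproj(W,P):
    m=optics.camera_model('wrist'); p=np.linalg.inv(W)@np.append(P,1); t=np.arctan2(np.hypot(p[0],p[1]),-p[2]); a=np.arctan2(-p[1],p[0])
    return np.array([m['cx']+m['fx']*t*np.cos(a),m['cy']+m['fx']*t*np.sin(a)])
E
python3 - <<'E'
from h import *
np.set_printoptions(precision=4,suppress=True)
s=arm.get_state(); print(s['t'],s['eef_pos'],s['ee_rot'],s['force'],s['q']); W=wpose(s)
grab('wrist','w1.png')
Z=dict(divider=0,table=.052,crank_axis=.127,crank_handle=.121,crank=.082,stop=.02,stop_arm=.051,stop_post=.111,bowl=.096)
for n,z in Z.items():
    for r in finder.landmark_of('wrist',n)[:2]: print(n,round(r['conf'],2),np.round(r['point'],1),wonz(W,r['point'],z))
E
```

```text
3.8667 [0.5025 0.0167 0.3332] [-3.14    0.0094 -2.6292] [-0.4099 -0.3677  0.2272] [ 0.4252  0.0142 -0.2038  0.0008 -1.3433  0.087 ]
crank_axis 0.67 [286.  130.7] [ 0.5727 -0.0388  0.127 ]
crank_handle 0.84 [258.5 105. ] [ 0.6089 -0.0481  0.121 ]
crank 0.86 [293.  130.7] [ 0.5706 -0.0411  0.082 ]
stop 0.65 [323.5 240.6] [0.4749 0.0629 0.02  ]
stop_arm 0.75 [324.5 254.1] [0.4697 0.0695 0.051 ]
stop_post 0.63 [338.3 299.9] [0.4404 0.0911 0.111 ]
bowl 0.92 [193.2 257.7] [0.6038 0.1347 0.096 ]
bowl 0.61 [441.2 150.4] [ 0.4257 -0.1026  0.096 ]
```

View pics/w1.png

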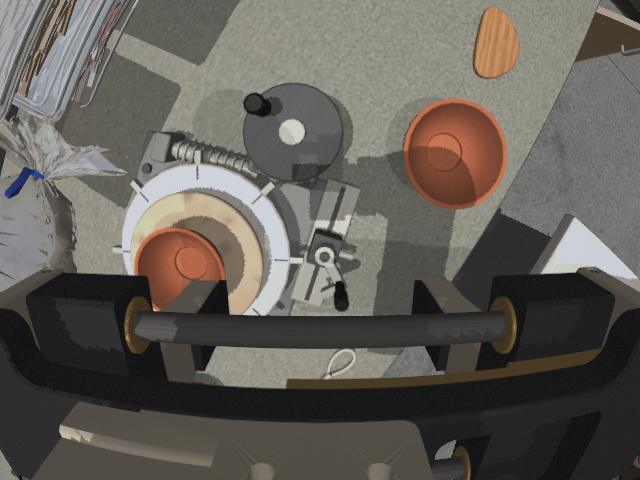

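```bash
python3 - <<'E'
import cv2
a=cv2.imread('pics/w1.png')
cv2.imwrite('pics/w1c.png',cv2.resize(a[80:320,100:370],None,fx=2.5,fy=2.5,interpolation=cv2.INTER_CUBIC))
E
```

```text
(no output)
```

View pics/w1c.png

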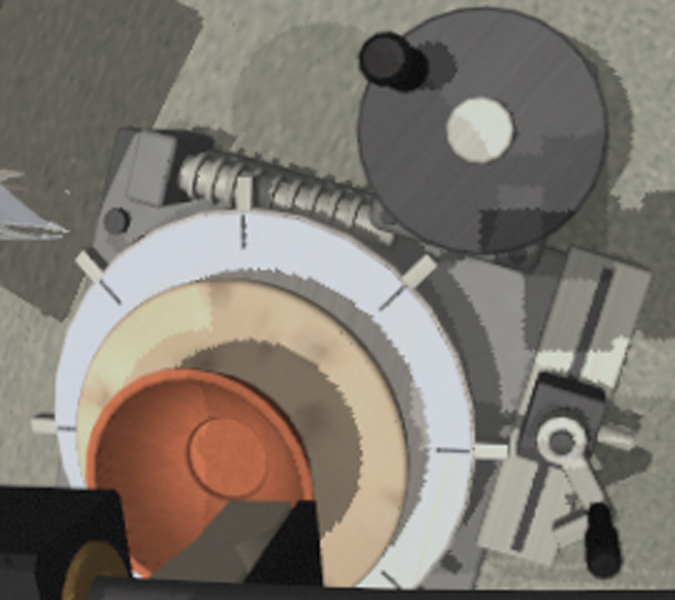

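```bash
python3 - <<'E'
from h import *
np.set_printoptions(precision=4,suppress=True)
s=arm.get_state(); W=wpose(s)
hub=wonz(W,(293,132),.092); print('hub',hub)
print('handle top',wonz(W,(253.2,104.8),.147))
for z in(.058,.062,.066):
    D=np.array([wonz(W,p,z)[:2] for p in[(303.2,260.4),(272,184.8),(198,152),(133.2,182.4),(113.2,249.6)]])
    A=np.c_[2*D,np.ones(5)]; c=np.linalg.lstsq(A,(D**2).sum(1),rcond=None)[0]; r=np.sqrt(c[2]+c[0]**2+c[1]**2)
    v=D-c[:2]; print(z,c[:2],'r',r,'ang',np.degrees(np.arctan2(v[:,1],v[:,0])))
a,b=wonz(W,(344,187.2),.02),wonz(W,(307.2,299.2),.02); print('rail',a,b,'yaw',np.arctan2(-(b-a)[0],(b-a)[1]))
d=c[:2]-hub[:2]; print('yaw by crank',np.arctan2(d[1],d[0])-np.arctan2(.172,.07),np.hypot(*d))
for z in(.058,.065,.07): print('pivot',wonz(W,(324.4,256),z))
print('post top',wonz(W,(341,306),.127))
E
```

```text
hub [ 0.5682 -0.0344  0.092 ]
handle top [ 0.6072 -0.0403  0.147 ]
0.058 [0.6001 0.1529] r 0.12804827848414355 ang [-151.7915 -107.0846  -62.7736  -18.7925   26.1947]
0.062 [0.5995 0.151 ] r 0.12683269321620597 ang [-151.7915 -107.0846  -62.7736  -18.7925   26.1947]
0.066 [0.5989 0.1491] r 0.12561710794826975 ang [-151.7915 -107.0846  -62.7736  -18.7925   26.1947]
rail [ 0.4854 -0.0044  0.02  ] [0.4512 0.1505 0.02  ] yaw 0.21765019432779253
yaw by crank 0.2204931619167807 0.18613857200033185
pivot [0.468  0.0748 0.058 ]
pivot [0.4691 0.0728 0.065 ]
pivot [0.4699 0.0714 0.07  ]
post top [0.4366 0.0946 0.127 ]
```

>>> apply_moves(increments=[-0.011,0.0125,-0.01,0,0,0,-0.011,0.0125,-0.01,0,0,0,-0.011,0.0125,-0.015,0,0,0,-0.011,0.0125,-0.02,0,0,0,-0.011,0.0125,-0.02,0,0,0,-0.011,0.0125,-0.02,0,0,0,0,0,-0.02,0,0,0,0,0,-0.02,0,0,0,0,0,-0.02,0,0,0,0,0,-0.01,0,0,0,0,0,0,0,0,0])

```text
t: 5.28
eef_pos: [0.4307, 0.1047, 0.1645]
ee_rot: [-3.14, 0.019, -2.611]
force: [0.2, -0.1, -0.7]
width: 0.0877
```

```bash
python3 - <<'E'
from h import *
np.set_printoptions(precision=4,suppress=True)
s=arm.get_state(); print(s['eef_pos'],s['ee_rot'],s['force']); W=wpose(s)
im=grab('wrist','w2.png')
for n,z in dict(stop_post=.111,stop_arm=.051).items():
    for r in finder.landmark_of('wrist',n)[:2]: print(n,round(r['conf'],2),np.round(r['point'],1),wonz(W,r['point'],z))
E
```

```text
[0.4307 0.1047 0.1645] [-3.1402  0.0188 -2.6107] [ 0.194  -0.0689 -0.6528]
stop_post 0.69 [324.7 244.1] [0.4376 0.0899 0.111 ]
stop_arm 0.76 [300.4 169.8] [0.4711 0.0672 0.051 ]
```

View pics/w2.png

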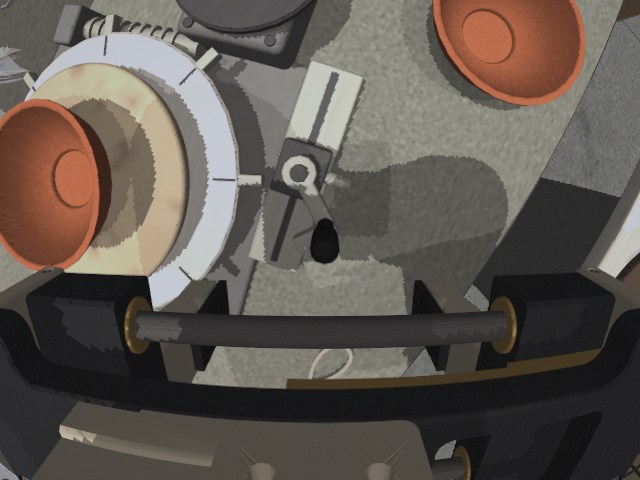

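>>> apply_moves(increments=[0.003,-0.006,0,-0.004,0.007,0,0.003,-0.006,0,-0.004,0.007,0,0,0,-0.012,0,0,0,0,0,-0.012,0,0,0,0,0,-0.012,0,0,0,0,0,-0.012,0,0,0,0,0,-0.006,0,0,0,0,0,0,0,0,0])

```text
t: 6.1
eef_pos: [0.4456, 0.0924, 0.1186]
ee_rot: [-3.14, 0.017, -2.611]
force: [-1.0, -1.4, -0.2]
width: 0.0876
```

>>> apply_moves(increments=[0,0,0,0,0,0,0,0,0,0,0,0,0,0,0,0,0,0,0,0,0,0,0,0,0,0,0,0,0,0,0,0,0,0,0,0,0,0,0,0,0,0,0,0,0,0,0,0,0,0,0,0,0,0,0,0,0,0,0,0], hand=1, force=10)

```text
t: 6.93
eef_pos: [0.4472, 0.0925, 0.122]
ee_rot: [-3.14, 0.021, -2.611]
force: [-2.7, -0.4, 1.3]
width: 0.0264
```

>>> apply_moves(increments=[0,0,0,0,0,0,0,0,0,0,0,0,0,0,0,0,0,0,0,0,0,0,0,0,-0.004,0,-0.008,0,0,0,-0.002,0,-0.008,0,0,0,0,0,-0.006,0,0,0,0,0,0,0,0,0], hand=0.4)

```text
t: 7.6
eef_pos: [0.4409, 0.0928, 0.0979]
ee_rot: [-3.14, 0.022, -2.611]
force: [-0.3, -0.8, 0.6]
width: 0.0525
```

>>> apply_moves(increments=[-0.003,-0.001,0.003,0,0,0,0,0,0,0,0,0,0,0,0,0,0,0,0,0,0,0,0,0,0,0,0,0,0,0,0,0,0,0,0,0,0,0,0,0,0,0,0,0,0,0,0,0,0,0,0,0,0,0,0,0,0,0,0,0,0,0,0,0,0,0], hand=1, force=10)

```text
t: 8.52
eef_pos: [0.4379, 0.0919, 0.1009]
ee_rot: [-3.14, 0.022, -2.61]
force: [0.5, 0.4, -1.5]
width: 0.0155
```

>>> apply_moves(increments=[0.0024,0.003,0,0,0,0,0.0024,0.003,0,0,0,0,0.003,0.0026,0,0,0,0,0.003,0.0026,0,0,0,0,0.0035,0.0019,0,0,0,0,0.0035,0.0019,0,0,0,0,0,0,0,0,0,0])

```text
t: 9.1
eef_pos: [0.4563, 0.1065, 0.1007]
ee_rot: [-3.138, 0.017, -2.61]
force: [0.4, -2.2, 2.3]
width: 0.0156
```

>>> apply_moves(increments=[0.002,0.0007,0,0,0,0,0.002,0.0007,0,0,0,0,0.002,0.0005,0,0,0,0,0.002,0.0005,0,0,0,0])

```text
t: 9.43
eef_pos: [0.4634, 0.1082, 0.1005]
ee_rot: [-3.138, 0.014, -2.611]
force: [-11.4, -0.4, 13.1]
width: 0.0156
```

>>> apply_moves(increments=[0.002,0.0005,0,0,0,0,0.002,0.0005,0,0,0,0,0.001,0,0,0,0,0,0,0,0,0,0,0])

```text
t: 9.77
eef_pos: [0.463, 0.1076, 0.1004]
ee_rot: [-3.142, 0.003, -2.613]
force: [-2.1, -1.8, 3.3]
width: 0.0157
```

```bash
python3 - <<'E'
from h import *
np.set_printoptions(precision=4,suppress=True)
s=arm.get_state(); print(s['eef_pos'],s['force']); W=wpose(s)
im=grab('wrist','w3.png')
cv2.imwrite('pics/w3c.png',cv2.resize(im[100:320,170:430,::-1],None,fx=2.5,fy=2.5,interpolation=cv2.INTER_CUBIC))
E
```

```text
[0.463  0.1076 0.1004] [-2.1288 -1.8219  3.3043]
```

View pics/w3c.png

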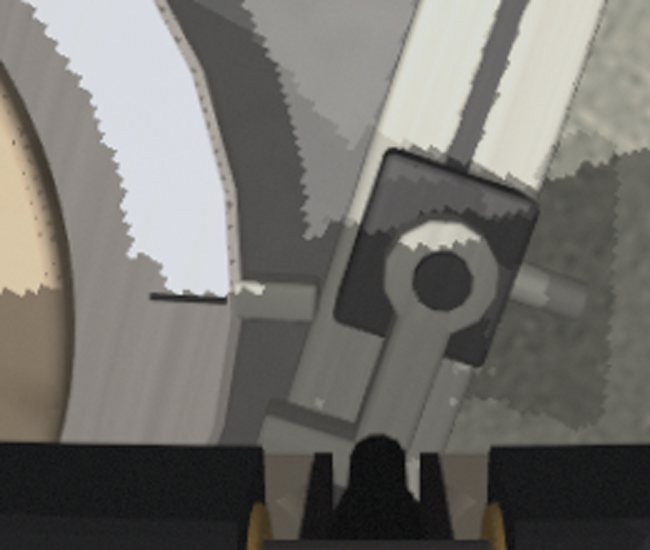

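>>> apply_moves(increments=[0,0,0,0,0,0,0,0,0,0,0,0,0,0,0,0,0,0,0,0,0,0,0,0,0,0,0,0,0,0,0,0,0.01,0,0,0,0,0,0.02,0,0,0,0,0,0.02,0,0,0,0,0,0.02,0,0,0,0,0,0.02,0,0,0,0.016,-0.0165,0.01,0,0,0,0.016,-0.0165,0,0,0,0,0.016,-0.0165,0,0,0,0,0.016,-0.0165,0,0,0,0,0.016,-0.0165,0,0,0,0,0.016,-0.0165,0,0,0,0,0.016,-0.0165,0,0,0,0,0.014,-0.0145,0,0,0,0,0,0,0,0,0,0], hand=0.4)

```text
t: 11.4
eef_pos: [0.598, -0.0254, 0.2061]
ee_rot: [-3.141, 0.015, -2.608]
force: [0.5, -0.0, 1.3]
width: 0.0526
```

```bash
python3 - <<'E'
from h import *
np.set_printoptions(precision=4,suppress=True)
s=arm.get_state(); print(s['eef_pos'],s['ee_rot'],s['force']); W=wpose(s)
im=grab('wrist','w4.png')
for n,z in dict(crank_handle=.121,crank=.082,crank_axis=.127,stop_post=.111,stop_arm=.051).items():
    for r in finder.landmark_of('wrist',n)[:2]: print(n,round(r['conf'],2),np.round(r['point'],1),wonz(W,r['point'],z))
for c in('scene','side'):
    grab(c)
    for n in('stop_post','stop_arm','crank_handle'):
        for r in finder.landmark_of(c,n)[:2]: print(c,n,round(r['conf'],2),onz(c,r['point'],dict(stop_post=.111,stop_arm=.051,crank_handle=.121)[n]))
E
```

```text
[ 0.598  -0.0254  0.2061] [-3.1412  0.0147 -2.6079] [ 0.5204 -0.0089  1.2553]
crank_handle 0.67 [325.2 222.8] [ 0.6071 -0.0446  0.121 ]
crank_handle 0.39 [364.4 239. ] [ 0.5798 -0.0484  0.121 ]
crank 0.8 [362.  237.7] [ 0.5728 -0.0414  0.082 ]
stop_arm 0.75 [385.9 370.9] [0.4713 0.066  0.051 ]
scene stop_post 0.53 [0.4628 0.1036 0.111 ]
scene stop_arm 0.76 [0.468  0.0715 0.051 ]
scene crank_handle 0.64 [ 0.6102 -0.0383  0.121 ]
side stop_post 0.49 [0.4626 0.1102 0.111 ]
side stop_post 0.43 [ 0.5647 -0.2175  0.111 ]
side stop_arm 0.54 [0.4722 0.07   0.051 ]
side crank_handle 0.44 [ 0.6045 -0.0437  0.121 ]
side crank_handle 0.18 [ 0.5758 -0.0361  0.121 ]
```

View pics/w4.png

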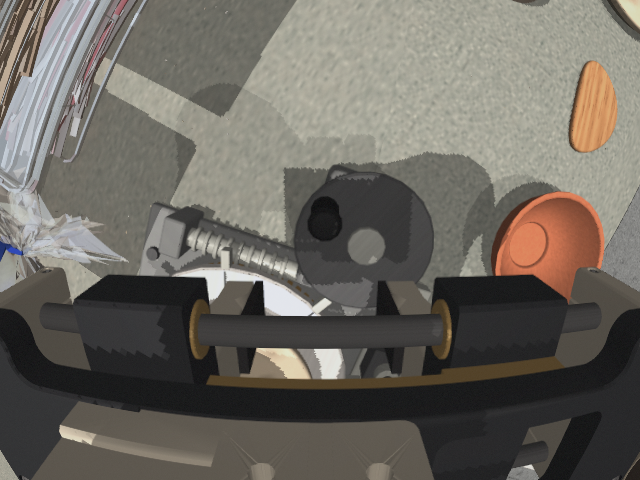

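>>> apply_moves(increments=[0.0045,-0.008,0,-0.003,0.006,0,0.0045,-0.008,0,-0.003,0.006,0,0,0,-0.015,0,0,0,0,0,-0.015,0,0,0,0,0,-0.012,0,0,0,0,0,0,0,0,0])

```text
t: 12.6
eef_pos: [0.6079, -0.0424, 0.1647]
ee_rot: [-3.141, 0.002, -2.606]
force: [0.1, -1.1, -0.9]
width: 0.0527
```

>>> apply_moves(increments=[0,-0.001,-0.01,0,0,0,0,-0.001,-0.012,0,0,0,0,0,-0.012,0,0,0,0,0,-0.01,0,0,0,0,0,-0.003,0,0,0,0,0,0,0,0,0])

```text
t: 13.1
eef_pos: [0.6094, -0.0467, 0.1142]
ee_rot: [-3.14, 0.002, -2.607]
force: [0.0, -0.1, 0.2]
width: 0.0525
```

>>> apply_moves(increments=[-0.001,0.002,0.001,0,0,0,0,0,0,0,0,0,0,0,0,0,0,0,0,0,0,0,0,0,0,0,0,0,0,0,0,0,0,0,0,0,0,0,0,0,0,0,0,0,0,0,0,0], hand=1, force=20)

```text
t: 13.77
eef_pos: [0.6085, -0.0444, 0.1172]
ee_rot: [-3.14, 0.003, -2.606]
force: [1.1, -0.7, -2.9]
width: 0.0191
```

>>> apply_moves(increments=[-0.0022,-0.0077,0,0,0,0,-0.0037,-0.0071,0,0,0,0,-0.005,-0.0062,0,0,0,0,-0.0061,-0.0051,0,0,0,0,-0.007,-0.0038,0,0,0,0])

```text
t: 14.18
eef_pos: [0.5863, -0.074, 0.1172]
ee_rot: [-3.139, 0.01, -2.605]
force: [2.8, 3.8, -3.6]
width: 0.0193
```

>>> apply_moves(increments=[0,0,0,0,0,0,0,0,0,0,0,0])

```text
t: 14.35
eef_pos: [0.584, -0.075, 0.1173]
ee_rot: [-3.14, 0.009, -2.606]
force: [2.4, 4.5, -3.8]
width: 0.0186
```

```bash
cat > arc.py <<'E'
import sys; from h import *
C=np.array([.569,-.0379]); n=int(sys.argv[1]); st=float(sys.argv[2])
if len(sys.argv)>4: C=np.array([float(sys.argv[3]),float(sys.argv[4])])
s=arm.get_state(); p=s['eef_pos'][:2]; v=p-C; a=np.arctan2(v[1],v[0]); F=s['force'][:2]; u=v/np.hypot(*v)
print('phi',round(a,3),'r',round(np.hypot(*v),4),'Frad',round(F@u,2),'Ftan(against cw)',round(F@np.array([-u[1],u[0]]),2))
f=a-st*np.arange(n+1); P=C+.04*np.c_[np.cos(f),np.sin(f)]
D=np.diff(P,axis=0)
print(', '.join(f'{x:.4f}, {y:.4f}, 0, 0, 0, 0' for x,y in D))
E
python3 arc.py 16 .3
```

```text
phi -1.187 r 0.04 Frad -3.31 Ftan(against cw) 3.93
-0.0116, -0.0028, 0, 0, 0, 0, -0.0119, 0.0008, 0, 0, 0, 0, -0.0112, 0.0043, 0, 0, 0, 0, -0.0094, 0.0074, 0, 0, 0, 0, -0.0068, 0.0098, 0, 0, 0, 0, -0.0036, 0.0114, 0, 0, 0, 0, -0.0001, 0.0120, 0, 0, 0, 0, 0.0035, 0.0114, 0, 0, 0, 0, 0.0067, 0.0099, 0, 0, 0, 0, 0.0093, 0.0075, 0, 0, 0, 0, 0.0111, 0.0044, 0, 0, 0, 0, 0.0119, 0.0009, 0, 0, 0, 0, 0.0117, -0.0027, 0, 0, 0, 0, 0.0103, -0.0060, 0, 0, 0, 0, 0.0081, -0.0088, 0, 0, 0, 0, 0.0052, -0.0108, 0, 0, 0, 0
```

>>> apply_moves(increments=[-0.0116,-0.0028,0,0,0,0,-0.0119,0.0008,0,0,0,0,-0.0112,0.0043,0,0,0,0,-0.0094,0.0074,0,0,0,0,-0.0068,0.0098,0,0,0,0,-0.0036,0.0114,0,0,0,0,-0.0001,0.012,0,0,0,0,0.0035,0.0114,0,0,0,0,0.0067,0.0099,0,0,0,0,0.0093,0.0075,0,0,0,0])

```text
t: 15.18
eef_pos: [0.5464, -0.0039, 0.1172]
ee_rot: [-3.13, 0.009, -2.606]
force: [3.9, -12.1, -3.4]
width: 0.019
```

```bash
python3 arc.py 16 .3; python3 -c "
from h import *;print(arm.get_state()['eef_pos'])"
```

```text
phi 2.158 r 0.0408 Frad -12.22 Ftan(against cw) 3.47
0.0108, 0.0051, 0, 0, 0, 0, 0.0118, 0.0016, 0, 0, 0, 0, 0.0118, -0.0019, 0, 0, 0, 0, 0.0107, -0.0053, 0, 0, 0, 0, 0.0086, -0.0083, 0, 0, 0, 0, 0.0058, -0.0104, 0, 0, 0, 0, 0.0025, -0.0117, 0, 0, 0, 0, -0.0011, -0.0119, 0, 0, 0, 0, -0.0046, -0.0110, 0, 0, 0, 0, -0.0076, -0.0092, 0, 0, 0, 0, -0.0100, -0.0065, 0, 0, 0, 0, -0.0115, -0.0033, 0, 0, 0, 0, -0.0120, 0.0003, 0, 0, 0, 0, -0.0113, 0.0038, 0, 0, 0, 0, -0.0097, 0.0070, 0, 0, 0, 0, -0.0072, 0.0095, 0, 0, 0, 0
[ 0.54637772 -0.00392105  0.11716581]
```

```bash
sed -i 's/f=a-st\*np/f=a-.1-st*np/' arc.py; python3 arc.py 16 .3|tail -1
```

```text
0.0113, 0.0040, 0, 0, 0, 0, 0.0119, 0.0004, 0, 0, 0, 0, 0.0115, -0.0031, 0, 0, 0, 0, 0.0101, -0.0064, 0, 0, 0, 0, 0.0078, -0.0091, 0, 0, 0, 0, 0.0047, -0.0110, 0, 0, 0, 0, 0.0013, -0.0119, 0, 0, 0, 0, -0.0023, -0.0117, 0, 0, 0, 0, -0.0056, -0.0105, 0, 0, 0, 0, -0.0085, -0.0084, 0, 0, 0, 0, -0.0106, -0.0055, 0, 0, 0, 0, -0.0118, -0.0021, 0, 0, 0, 0, -0.0119, 0.0014, 0, 0, 0, 0, -0.0109, 0.0049, 0, 0, 0, 0, -0.0090, 0.0079, 0, 0, 0, 0, -0.0062, 0.0102, 0, 0, 0, 0
```

>>> apply_moves(increments=[0.0113,0.004,0,0,0,0,0.0119,0.0004,0,0,0,0,0.0115,-0.0031,0,0,0,0,0.0101,-0.0064,0,0,0,0,0.0078,-0.0091,0,0,0,0,0.0047,-0.011,0,0,0,0,0.0013,-0.0119,0,0,0,0,-0.0023,-0.0117,0,0,0,0,-0.0056,-0.0105,0,0,0,0,-0.0085,-0.0084,0,0,0,0,-0.0106,-0.0055,0,0,0,0,-0.0118,-0.0021,0,0,0,0,-0.0119,0.0014,0,0,0,0,-0.0109,0.0049,0,0,0,0,-0.009,0.0079,0,0,0,0,-0.0062,0.0102,0,0,0,0])

```text
t: 16.52
eef_pos: [0.5538, -0.0415, 0.1194]
ee_rot: [-3.114, 0.048, -2.593]
force: [0.9, 0.8, 1.2]
width: 0.0008
```

```bash
python3 arc.py 14 .3
```

```text
phi -2.909 r 0.0156 Frad -1.05 Ftan(against cw) -0.57
0.0002, 0.0120, 0, 0, 0, 0, 0.0037, 0.0114, 0, 0, 0, 0, 0.0069, 0.0098, 0, 0, 0, 0, 0.0095, 0.0073, 0, 0, 0, 0, 0.0112, 0.0041, 0, 0, 0, 0, 0.0119, 0.0006, 0, 0, 0, 0, 0.0116, -0.0029, 0, 0, 0, 0, 0.0102, -0.0062, 0, 0, 0, 0, 0.0079, -0.0090, 0, 0, 0, 0, 0.0049, -0.0109, 0, 0, 0, 0, 0.0015, -0.0119, 0, 0, 0, 0, -0.0021, -0.0118, 0, 0, 0, 0, -0.0055, -0.0106, 0, 0, 0, 0, -0.0084, -0.0085, 0, 0, 0, 0
```

The hand slipped off the handle partway round (opening 0.8 mm). I'll lift, find the handle again and regrip.

>>> apply_moves(increments=[0,0,0.02,-0.01,0.02,0,0,0,0.02,-0.01,0.02,0,0,0,0.02,0,0,0,0,0,0.02,0,0,0,0,0,0.005,0,0,0,0,0,0,0,0,0])

```text
t: 17.02
eef_pos: [0.5461, -0.0354, 0.2083]
ee_rot: [-3.121, -0.005, -2.589]
force: [-1.1, -0.2, -0.9]
width: -0.0001
```

```bash
python3 - <<'E'
from h import *
np.set_printoptions(precision=4,suppress=True)
s=arm.get_state(); print(s['eef_pos'],s['ee_rot'],s['force']); W=wpose(s)
im=grab('wrist','w5.png')
for n,z in dict(crank_handle=.121,crank=.082,stop_arm=.051,table=.052).items():
    for r in finder.landmark_of('wrist',n)[:2]: print(n,round(r['conf'],2),np.round(r['point'],1),wonz(W,r['point'],z))
for c in('scene','side'):
    grab(c,c+'5.png')
    for n in('stop_post','stop_arm','crank_handle','bowl'):
        for r in finder.landmark_of(c,n)[:2]: print(c,n,round(r['conf'],2),onz(c,r['point'],dict(stop_post=.111,stop_arm=.051,crank_handle=.121,bowl=.096)[n]))
E
```

```text
[ 0.5461 -0.0354  0.2083] [-3.121  -0.0048 -2.5888] [-1.0568 -0.203  -0.8855]
crank_handle 0.73 [330.1 360.2] [0.497  0.0293 0.121 ]
crank_handle 0.64 [300.1 173.3] [ 0.585  -0.0751  0.121 ]
crank 0.6 [295.3 218.3] [ 0.5708 -0.041   0.082 ]
stop_arm 0.69 [328.1 362.6] [0.4713 0.0698 0.051 ]
scene stop_post 0.45 [0.4652 0.1144 0.111 ]
scene stop_post 0.18 [ 0.5437 -0.0607  0.111 ]
scene stop_arm 0.78 [0.4751 0.0743 0.051 ]
scene crank_handle 0.73 [ 0.5882 -0.0731  0.121 ]
scene bowl 0.94 [0.6053 0.1382 0.096 ]
scene bowl 0.82 [ 0.3359 -0.1784  0.096 ]
side stop_post 0.55 [0.4644 0.1082 0.111 ]
side stop_arm 0.67 [0.4724 0.0796 0.051 ]
side crank_handle 0.66 [ 0.5829 -0.079   0.121 ]
side bowl 0.89 [ 0.4103 -0.0083  0.096 ]
side bowl 0.89 [0.5206 0.4652 0.096 ]
```

View pics/w5.png

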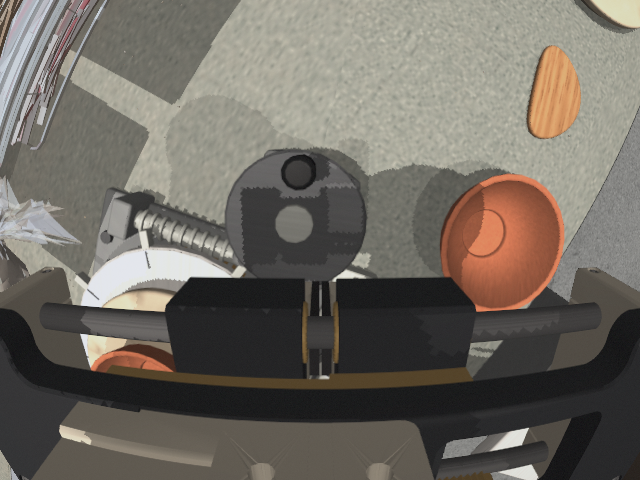

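>>> apply_moves(increments=[0.008,-0.008,0,0.009,0.005,0,0.008,-0.008,0,0.008,0.005,0,0.009,-0.009,0,0,0,0,0.009,-0.009,0,0,0,0,0,0,0,0,0,0,0,0,0,0,0,0], hand=0.4)

```text
t: 18.27
eef_pos: [0.5822, -0.0726, 0.2068]
ee_rot: [-3.141, -0.006, -2.589]
force: [-0.1, -0.3, -0.1]
width: 0.0352
```

>>> apply_moves(increments=[0.0015,-0.0015,-0.005,0,0,0,0.0015,-0.0015,-0.012,0,0,0,0,0,-0.012,0,0,0,0,0,-0.012,0,0,0,0,0,-0.012,0,0,0,0,0,-0.012,0,0,0,0,0,-0.008,0,0,0,0,0,0,0,0,0])

```text
t: 18.93
eef_pos: [0.5839, -0.0751, 0.1292]
ee_rot: [-3.141, -0.006, -2.589]
force: [-0.5, -0.3, -0.2]
width: 0.0521
```

>>> apply_moves(increments=[0.001,0,-0.006,0,0,0,0,0,-0.006,0,0,0,0,0,0,0,0,0])

```text
t: 19.18
eef_pos: [0.5852, -0.0749, 0.1168]
ee_rot: [-3.14, -0.005, -2.588]
force: [-0.3, -1.1, -0.1]
width: 0.0528
```

>>> apply_moves(increments=[0,0,0,0,0,0,0,0,0,0,0,0,0,0,0,0,0,0,0,0,0,0,0,0,0,0,0,0,0,0,0,0,0,0,0,0,0,0,0,0,0,0], hand=1, force=45)

```text
t: 19.77
eef_pos: [0.5859, -0.0749, 0.1184]
ee_rot: [-3.139, -0.003, -2.588]
force: [0.3, 0.5, -2.2]
width: 0.0184
```

```bash
sed -i 's/f=a-.1-st/f=a-.05-st/' arc.py; python3 arc.py 8 .3
```

```text
phi -1.142 r 0.0407 Frad -0.34 Ftan(against cw) 0.48
-0.0116, -0.0027, 0, 0, 0, 0, -0.0119, 0.0009, 0, 0, 0, 0, -0.0111, 0.0043, 0, 0, 0, 0, -0.0094, 0.0074, 0, 0, 0, 0, -0.0067, 0.0099, 0, 0, 0, 0, -0.0035, 0.0114, 0, 0, 0, 0, 0.0000, 0.0120, 0, 0, 0, 0, 0.0035, 0.0114, 0, 0, 0, 0
```

>>> apply_moves(increments=[-0.0116,-0.0027,0,0,0,0,-0.0119,0.0009,0,0,0,0,-0.0111,0.0043,0,0,0,0,-0.0094,0.0074,0,0,0,0,-0.0067,0.0099,0,0,0,0,-0.0035,0.0114,0,0,0,0,0,0.012,0,0,0,0,0.0035,0.0114,0,0,0,0])

```text
t: 20.43
eef_pos: [0.5309, -0.0285, 0.1183]
ee_rot: [-3.132, -0.012, -2.593]
force: [-3.0, -4.0, 2.5]
width: 0.0186
```

```bash
python3 arc.py 8 .3
```

```text
phi 2.9 r 0.0393 Frad 1.99 Ftan(against cw) 4.65
0.0051, 0.0108, 0, 0, 0, 0, 0.0081, 0.0088, 0, 0, 0, 0, 0.0103, 0.0060, 0, 0, 0, 0, 0.0116, 0.0027, 0, 0, 0, 0, 0.0119, -0.0009, 0, 0, 0, 0, 0.0111, -0.0043, 0, 0, 0, 0, 0.0094, -0.0074, 0, 0, 0, 0, 0.0067, -0.0099, 0, 0, 0, 0
```

>>> apply_moves(increments=[0.0051,0.0108,0,0,0,0,0.0081,0.0088,0,0,0,0,0.0103,0.006,0,0,0,0,0.0116,0.0027,0,0,0,0,0.0119,-0.0009,0,0,0,0,0.0111,-0.0043,0,0,0,0,0.0094,-0.0074,0,0,0,0,0.0067,-0.0099,0,0,0,0])

```text
t: 21.1
eef_pos: [0.6053, -0.0197, 0.1182]
ee_rot: [-3.136, -0.023, -2.59]
force: [-11.4, -0.0, 8.0]
width: 0.0185
```

```bash
python3 arc.py 8 .3
```

```text
phi 0.466 r 0.0406 Frad -10.17 Ftan(against cw) 5.09
0.0031, -0.0115, 0, 0, 0, 0, -0.0004, -0.0119, 0, 0, 0, 0, -0.0039, -0.0113, 0, 0, 0, 0, -0.0071, -0.0096, 0, 0, 0, 0, -0.0096, -0.0071, 0, 0, 0, 0, -0.0113, -0.0040, 0, 0, 0, 0, -0.0119, -0.0004, 0, 0, 0, 0, -0.0115, 0.0031, 0, 0, 0, 0
```

>>> apply_moves(increments=[0.0026,-0.0117,0,0.003,-0.005,0,-0.0006,-0.0119,0,0.003,-0.005,0,-0.0039,-0.0113,0,0.003,-0.005,0,-0.0071,-0.0096,0,0,0,0,-0.0096,-0.0071,0,0,0,0,-0.0113,-0.004,0,0,0,0,-0.0119,-0.0004,0,0,0,0,-0.0115,0.0031,0,0,0,0])

```text
t: 21.77
eef_pos: [0.5642, -0.0775, 0.1184]
ee_rot: [-3.127, 0.003, -2.588]
force: [2.6, -16.0, -1.8]
width: 0.0185
```

```bash
python3 arc.py 6 .2
```

```text
phi -1.692 r 0.0399 Frad 15.57 Ftan(against cw) 4.51
-0.0077, 0.0021, 0, 0, 0, 0, -0.0071, 0.0036, 0, 0, 0, 0, -0.0063, 0.0050, 0, 0, 0, 0, -0.0051, 0.0061, 0, 0, 0, 0, -0.0038, 0.0070, 0, 0, 0, 0, -0.0024, 0.0076, 0, 0, 0, 0
```

>>> apply_moves(increments=[-0.0078,0.0002,0,0,0,0,-0.0073,0.0032,0,0,0,0,-0.0063,0.005,0,0,0,0,-0.0051,0.0061,0,0,0,0,-0.0038,0.007,0,0,0,0,-0.0024,0.0076,0,0,0,0])

```text
t: 22.27
eef_pos: [0.531, -0.0495, 0.1183]
ee_rot: [-3.123, 0.004, -2.59]
force: [2.7, -3.2, -2.3]
width: 0.0183
```

```bash
python3 arc.py 4 .15
```

```text
phi -2.846 r 0.0397 Frad -1.71 Ftan(against cw) 3.82
-0.0010, 0.0059, 0, 0, 0, 0, -0.0001, 0.0060, 0, 0, 0, 0, 0.0008, 0.0059, 0, 0, 0, 0, 0.0017, 0.0058, 0, 0, 0, 0
```

>>> apply_moves(increments=[-0.0007,0.004,0,0,0,0,-0.0003,0.004,0,0,0,0,0.0001,0.004,0,0,0,0,0.0005,0.004,0,0,0,0,0.0009,0.0039,0,0,0,0,0.0013,0.0038,0,0,0,0])

```text
t: 22.77
eef_pos: [0.5331, -0.0219, 0.1184]
ee_rot: [-3.123, 0.004, -2.587]
force: [2.7, -3.9, -2.9]
width: 0.0182
```

```bash
python3 arc.py 12 .06; python3 - <<'E'
from h import *
im=grab('scene'); a=im[205:285,225:335,::-1]
cv2.imwrite('pics/s6.png',cv2.resize(a,None,fx=6,fy=6,interpolation=cv2.INTER_CUBIC))
E
```

```text
phi 2.723 r 0.0393 Frad -4.04 Ftan(against cw) 2.44
0.0011, 0.0021, 0, 0, 0, 0, 0.0013, 0.0020, 0, 0, 0, 0, 0.0014, 0.0020, 0, 0, 0, 0, 0.0015, 0.0019, 0, 0, 0, 0, 0.0016, 0.0018, 0, 0, 0, 0, 0.0017, 0.0017, 0, 0, 0, 0, 0.0018, 0.0016, 0, 0, 0, 0, 0.0019, 0.0015, 0, 0, 0, 0, 0.0020, 0.0013, 0, 0, 0, 0, 0.0021, 0.0012, 0, 0, 0, 0, 0.0021, 0.0011, 0, 0, 0, 0, 0.0022, 0.0010, 0, 0, 0, 0
```

View pics/s6.png

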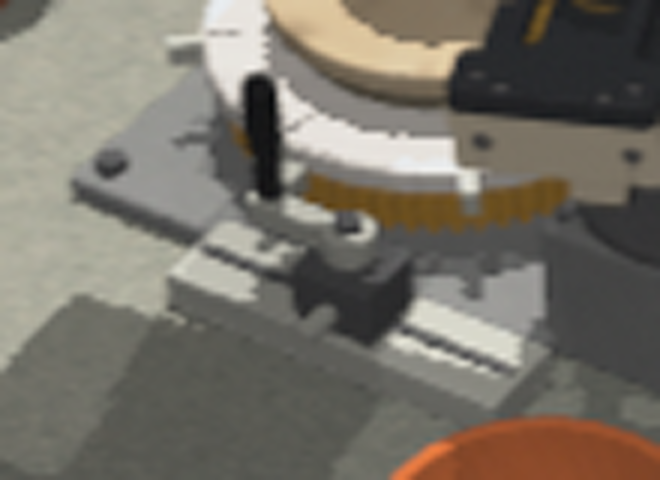

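The crop shows the dog's index line at (300,120), close behind the post and nose, so contact is near. From here I use small steps.

>>> apply_moves(increments=[0.0012,0.0021,0,0,0,0,0.0013,0.002,0,0,0,0,0.0014,0.002,0,0,0,0,0.0015,0.0019,0,0,0,0,0.0016,0.0018,0,0,0,0,0.0017,0.0017,0,0,0,0,0.0018,0.0016,0,0,0,0,0.0019,0.0015,0,0,0,0])

```text
t: 23.48
eef_pos: [0.5456, -0.0066, 0.1183]
ee_rot: [-3.123, 0.001, -2.588]
force: [-0.2, -5.4, 0.6]
width: 0.0185
```

```bash
python3 arc.py 8 .06
```

```text
phi 2.212 r 0.0391 Frad -4.19 Ftan(against cw) 3.35
0.0020, 0.0013, 0, 0, 0, 0, 0.0021, 0.0012, 0, 0, 0, 0, 0.0022, 0.0010, 0, 0, 0, 0, 0.0022, 0.0009, 0, 0, 0, 0, 0.0023, 0.0008, 0, 0, 0, 0, 0.0023, 0.0006, 0, 0, 0, 0, 0.0024, 0.0005, 0, 0, 0, 0, 0.0024, 0.0003, 0, 0, 0, 0
```

Total is about 16.45 rad; the expected stop is about 17.8.

>>> apply_moves(increments=[0.002,0.0011,0,0,0,0,0.0021,0.0011,0,0,0,0,0.0022,0.001,0,0,0,0,0.0022,0.0009,0,0,0,0,0.0023,0.0008,0,0,0,0,0.0023,0.0006,0,0,0,0,0.0024,0.0004,0,0,0,0,0.0024,0.0002,0,0,0,0])

```text
t: 24.15
eef_pos: [0.5639, 0.0009, 0.1183]
ee_rot: [-3.125, -0.001, -2.588]
force: [-3.7, -1.2, 3.0]
width: 0.0186
```

```bash
python3 arc.py 8 .05
```

```text
phi 1.7 r 0.0391 Frad -0.69 Ftan(against cw) 3.78
0.0020, 0.0001, 0, 0, 0, 0, 0.0020, 0.0000, 0, 0, 0, 0, 0.0020, -0.0001, 0, 0, 0, 0, 0.0020, -0.0002, 0, 0, 0, 0, 0.0020, -0.0003, 0, 0, 0, 0, 0.0020, -0.0004, 0, 0, 0, 0, 0.0019, -0.0005, 0, 0, 0, 0, 0.0019, -0.0006, 0, 0, 0, 0
```

>>> apply_moves(increments=[0.002,0.0002,0,0,0,0,0.002,0.0001,0,0,0,0,0.002,0,0,0,0,0,0.002,-0.0001,0,0,0,0,0.002,-0.0002,0,0,0,0,0.002,-0.0004,0,0,0,0])

```text
t: 24.65
eef_pos: [0.5769, 0.0006, 0.1183]
ee_rot: [-3.126, -0.001, -2.588]
force: [-3.8, -1.3, 1.8]
width: 0.0187
```

```bash
python3 arc.py 6 .05
```

```text
phi 1.368 r 0.0394 Frad -2.01 Ftan(against cw) 3.44
0.0019, -0.0005, 0, 0, 0, 0, 0.0019, -0.0006, 0, 0, 0, 0, 0.0019, -0.0007, 0, 0, 0, 0, 0.0018, -0.0008, 0, 0, 0, 0, 0.0018, -0.0009, 0, 0, 0, 0, 0.0017, -0.0010, 0, 0, 0, 0
```

>>> apply_moves(increments=[0.0019,-0.0005,0,0,0,0,0.0019,-0.0006,0,0,0,0,0.0019,-0.0007,0,0,0,0,0.0018,-0.0008,0,0,0,0,0.0018,-0.0009,0,0,0,0])

```text
t: 25.07
eef_pos: [0.5871, -0.0027, 0.1183]
ee_rot: [-3.126, -0.001, -2.588]
force: [-4.4, -0.9, 3.1]
width: 0.0185
```

```bash
python3 arc.py 6 .05
```

```text
phi 1.095 r 0.0396 Frad -2.81 Ftan(against cw) 3.48
0.0017, -0.0010, 0, 0, 0, 0, 0.0016, -0.0011, 0, 0, 0, 0, 0.0016, -0.0012, 0, 0, 0, 0, 0.0015, -0.0013, 0, 0, 0, 0, 0.0015, -0.0014, 0, 0, 0, 0, 0.0014, -0.0014, 0, 0, 0, 0
```

Total is about 17.57 rad.

>>> apply_moves(increments=[0.0017,-0.001,0,0,0,0,0.0016,-0.0011,0,0,0,0,0.0016,-0.0012,0,0,0,0,0.0015,-0.0013,0,0,0,0,0.0015,-0.0014,0,0,0,0])

```text
t: 25.48
eef_pos: [0.5961, -0.0087, 0.1183]
ee_rot: [-3.127, -0.0, -2.588]
force: [-3.7, -0.0, 3.1]
width: 0.0184
```

```bash
python3 arc.py 6 .05
```

```text
phi 0.822 r 0.0399 Frad -2.53 Ftan(against cw) 2.7
0.0014, -0.0015, 0, 0, 0, 0, 0.0013, -0.0015, 0, 0, 0, 0, 0.0012, -0.0016, 0, 0, 0, 0, 0.0011, -0.0017, 0, 0, 0, 0, 0.0010, -0.0017, 0, 0, 0, 0, 0.0010, -0.0018, 0, 0, 0, 0
```

>>> apply_moves(increments=[0.0014,-0.0015,0,0,0,0,0.0013,-0.0015,0,0,0,0,0.0012,-0.0016,0,0,0,0,0.0011,-0.0017,0,0,0,0,0.001,-0.0017,0,0,0,0])

```text
t: 25.9
eef_pos: [0.6032, -0.0169, 0.1183]
ee_rot: [-3.127, 0.001, -2.588]
force: [-3.7, 1.9, 3.1]
width: 0.0186
```

```bash
python3 arc.py 6 .05
```

```text
phi 0.551 r 0.0401 Frad -2.19 Ftan(against cw) 3.54
0.0009, -0.0018, 0, 0, 0, 0, 0.0008, -0.0018, 0, 0, 0, 0, 0.0007, -0.0019, 0, 0, 0, 0, 0.0006, -0.0019, 0, 0, 0, 0, 0.0005, -0.0019, 0, 0, 0, 0, 0.0004, -0.0019, 0, 0, 0, 0
```

Total is about 18.12 rad, with the force still at the drag level.

>>> apply_moves(increments=[0.0008,-0.0018,0,0,0,0,0.0007,-0.0018,0,0,0,0,0.0006,-0.0019,0,0,0,0,0.0005,-0.0019,0,0,0,0,0.0004,-0.0019,0,0,0,0])

```text
t: 26.32
eef_pos: [0.6077, -0.0262, 0.1183]
ee_rot: [-3.127, 0.003, -2.588]
force: [-3.3, 3.6, 1.6]
width: 0.0187
```

```bash
python3 arc.py 6 .05
```

```text
phi 0.293 r 0.0404 Frad -2.07 Ftan(against cw) 4.41
0.0004, -0.0020, 0, 0, 0, 0, 0.0003, -0.0020, 0, 0, 0, 0, 0.0002, -0.0020, 0, 0, 0, 0, 0.0001, -0.0020, 0, 0, 0, 0, 0.0000, -0.0020, 0, 0, 0, 0, -0.0001, -0.0020, 0, 0, 0, 0
```

>>> apply_moves(increments=[0.0003,-0.002,0,0,0,0,0.0002,-0.002,0,0,0,0,0.0001,-0.002,0,0,0,0])

```text
t: 26.57
eef_pos: [0.6091, -0.032, 0.1183]
ee_rot: [-3.127, 0.005, -2.587]
force: [-2.3, 4.4, 2.2]
width: 0.0184
```

```bash
python3 arc.py 6 .05
```

```text
phi 0.146 r 0.0405 Frad -1.62 Ftan(against cw) 4.64
0.0001, -0.0020, 0, 0, 0, 0, 0.0000, -0.0020, 0, 0, 0, 0, -0.0001, -0.0020, 0, 0, 0, 0, -0.0002, -0.0020, 0, 0, 0, 0, -0.0003, -0.0020, 0, 0, 0, 0, -0.0004, -0.0020, 0, 0, 0, 0
```

>>> apply_moves(increments=[0,-0.002,0,0,0,0,-0.0001,-0.002,0,0,0,0,-0.0002,-0.002,0,0,0,0])

```text
t: 26.82
eef_pos: [0.6096, -0.0372, 0.1183]
ee_rot: [-3.128, 0.008, -2.587]
force: [-2.3, 6.9, 1.2]
width: 0.0186
```

```bash
python3 arc.py 6 .05
```

```text
phi 0.018 r 0.0406 Frad -2.15 Ftan(against cw) 6.9
-0.0001, -0.0020, 0, 0, 0, 0, -0.0002, -0.0020, 0, 0, 0, 0, -0.0003, -0.0020, 0, 0, 0, 0, -0.0004, -0.0020, 0, 0, 0, 0, -0.0005, -0.0019, 0, 0, 0, 0, -0.0006, -0.0019, 0, 0, 0, 0
```

>>> apply_moves(increments=[-0.0002,-0.0015,0,0,0,0])

```text
t: 26.9
eef_pos: [0.6097, -0.0383, 0.1184]
ee_rot: [-3.128, 0.009, -2.587]
force: [-1.6, 7.2, 2.1]
width: 0.0183
```

```bash
python3 arc.py 1 .05
```

```text
phi -0.009 r 0.0407 Frad -1.69 Ftan(against cw) 7.18
-0.0002, -0.0020, 0, 0, 0, 0
```

>>> apply_moves(increments=[-0.0003,-0.0015,0,0,0,0])

```text
t: 26.98
eef_pos: [0.6097, -0.0392, 0.1183]
ee_rot: [-3.128, 0.01, -2.587]
force: [-2.0, 7.1, 1.1]
width: 0.018
```

```bash
python3 arc.py 1 .05
```

```text
phi -0.033 r 0.0407 Frad -2.2 Ftan(against cw) 7.02
-0.0002, -0.0020, 0, 0, 0, 0
```

>>> apply_moves(increments=[-0.0003,-0.0016,0,0,0,0])

```text
t: 27.07
eef_pos: [0.6097, -0.0402, 0.1183]
ee_rot: [-3.129, 0.011, -2.587]
force: [-1.9, 8.0, 2.0]
width: 0.0187
```

```bash
python3 arc.py 1 .05
```

```text
phi -0.056 r 0.0407 Frad -2.31 Ftan(against cw) 7.86
-0.0003, -0.0020, 0, 0, 0, 0
```

>>> apply_moves(increments=[0,0,0,0,0,0,0,0,0,0,0,0])

```text
t: 27.23
eef_pos: [0.6096, -0.0402, 0.1183]
ee_rot: [-3.129, 0.011, -2.586]
force: [-1.3, 3.7, 2.4]
width: 0.0184
```

```bash
python3 arc.py 1 .05
```

```text
phi -0.055 r 0.0407 Frad -1.55 Ftan(against cw) 3.62
-0.0003, -0.0020, 0, 0, 0, 0
```

>>> apply_moves(increments=[0,0,0,0,0,0,0,0,0,0,0,0,0,0,0,0,0,0,0,0,0,0,0,0,0,0,0,0,0,0,0,0,0.01,0,0,0,0,0,0.015,0,0,0,0,0,0.02,0,0,0,0,0,0.02,0,0,0,0,0,0.02,0,0,0,0,0,0.02,0,0,0,0,0,0.02,0,0,0,-0.02,0,0.01,0,0,0,-0.02,0,0,0,0,0,-0.02,0,0,0,0,0,-0.02,0,0,0,0,0,-0.02,0,0,0,0,0,0,0,0,0,0,0], hand=0.4)

```text
t: 28.73
eef_pos: [0.507, -0.0449, 0.2691]
ee_rot: [-3.122, 0.016, -2.588]
force: [-0.9, 0.0, -1.0]
width: 0.0525
```

```bash
python3 - <<'E'
from h import *
np.set_printoptions(precision=4,suppress=True)
s=arm.get_state(); print(s['eef_pos'],s['ee_rot'],s['force']); W=wpose(s)
im=grab('wrist','w7.png'); c=np.array([.6,.151])
p=wproj(W,[.47,.12,.06]); print(p); x,y=np.clip(p.astype(int)-[120,100],0,None)
cv2.imwrite('pics/w7c.png',np.hstack([cv2.resize(im[:,:,::-1],(480,360)),cv2.resize(im[y:y+200,x:x+178,::-1],(320,360))]))
for n,z in dict(crank_handle=.121,stop_arm=.051,stop_post=.111,bowl=.096).items():
    for r in finder.landmark_of('wrist',n)[:2]: print(n,round(r['conf'],2),np.round(r['point'],1),wonz(W,r['point'],z))
E
```

```text
[ 0.507  -0.0449  0.2691] [-3.1218  0.0155 -2.588 ] [-0.9124  0.0423 -0.9936]
[274.0998 359.2476]
crank_handle 0.61 [209.2 179. ] [ 0.611  -0.0354  0.121 ]
stop_arm 0.8 [297.2 320.3] [0.4715 0.0667 0.051 ]
stop_post 0.54 [278.2 381.4] [0.464  0.1091 0.111 ]
bowl 0.7 [435.9 208.4] [ 0.4306 -0.1139  0.096 ]
```

View pics/w7c.png

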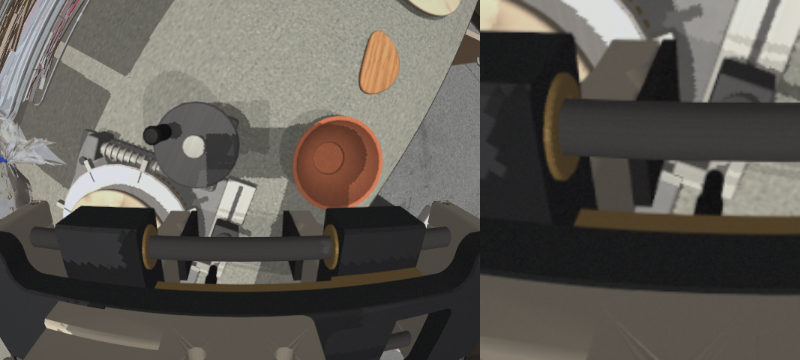

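>>> apply_moves(increments=[-0.005,0.015,0.01,0,0,0,-0.005,0.015,0.01,0,0,0,-0.005,0.015,0.01,0,0,0,-0.005,0.015,0.01,0,0,0,-0.005,0.015,0.01,0,0,0,-0.005,0.015,0,0,0,0,-0.003,0.01,0,0,0,0,0,0,0,0,0,0])

```text
t: 29.65
eef_pos: [0.4804, 0.0595, 0.3166]
ee_rot: [-3.123, 0.005, -2.593]
force: [0.9, 0.3, -0.7]
width: 0.0527
```

```bash
python3 - <<'E'
from h import *
np.set_printoptions(precision=4,suppress=True)
s=arm.get_state(); print(s['eef_pos'],s['ee_rot'],s['force']); W=wpose(s)
im=grab('wrist','w8.png')
p=wproj(W,[.48,.12,.06]); print(p); x,y=np.clip(p.astype(int)-[100,75],0,None); print(x,y)
cv2.imwrite('pics/w8c.png',cv2.resize(im[y:y+150,x:x+200,::-1],(800,600),interpolation=cv2.INTER_CUBIC))
for c in('scene','side'):
    grab(c)
    for n,z in dict(crank_handle=.121,bowl=.096,cup=0,rib=0,brush=0,loop_tool=0).items():
        for r in finder.landmark_of(c,n)[:1]: print(c,n,round(r['conf'],2),onz(c,r['point'],z))
E
```

```text
[0.4804 0.0595 0.3166] [-3.1225  0.0049 -2.5927] [ 0.8536  0.269  -0.7252]
[293.7544 256.1662]
193 181
scene crank_handle 0.57 [ 0.6168 -0.0264  0.121 ]
scene bowl 0.96 [ 0.3379 -0.1708  0.096 ]
scene cup 0.57 [ 0.5657 -0.3708  0.    ]
scene rib 0.83 [ 0.4094 -0.2931  0.    ]
scene brush 0.97 [0.678 0.404 0.   ]
scene loop_tool 0.52 [0.3679 0.2984 0.    ]
side crank_handle 0.66 [ 0.6115 -0.0374  0.121 ]
side bowl 0.93 [0.6114 0.147  0.096 ]
side cup 0.66 [ 0.471   0.0487 -0.    ]
side rib 0.83 [ 0.406  -0.2753  0.    ]
side brush 0.72 [0.6675 0.3905 0.    ]
side loop_tool 0.65 [0.3634 0.2952 0.    ]
```

View pics/w8c.png

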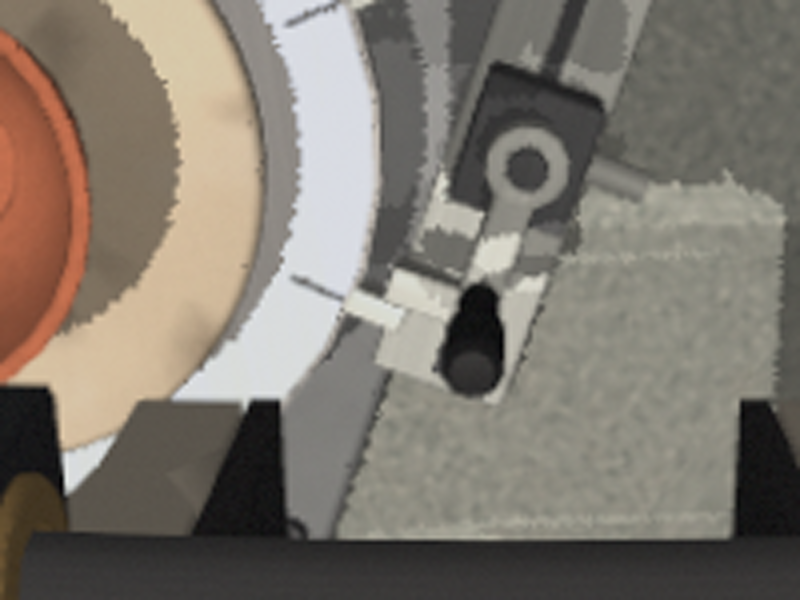

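The crop shows the dog (375,308) against the nose (415,290), with the arm parallel to its block. The handle estimates after release are 3–10 mm off where I let go, so I'll re-measure from the viewpoint that was accurate earlier.

>>> apply_moves(increments=[0.014,-0.01,0,0,0,0,0.014,-0.01,0,0,0,0,0.014,-0.01,0,0,0,0,0.014,-0.01,-0.01,0,0,0,0.014,-0.01,-0.02,0,0,0,0.014,-0.01,-0.02,0,0,0,0.014,-0.01,-0.02,0,0,0,0.004,-0.004,-0.02,0,0,0,0,0,0,-0.018,-0.01,0,0,0,0,0,0,0])

```text
t: 31.23
eef_pos: [0.5877, -0.0198, 0.2251]
ee_rot: [-3.099, 0.01, -2.592]
force: [0.7, -0.7, 0.8]
width: 0.0525
```

```bash
python3 - <<'E'
from h import *
np.set_printoptions(precision=4,suppress=True)
s=arm.get_state(); print(s['eef_pos'],s['ee_rot'],s['force'])
for k in range(3):
    s=arm.get_state(); W=wpose(s); im=grab('wrist','w9.png')
    for n,z in dict(crank_handle=.121,crank=.082).items():
        for r in finder.landmark_of('wrist',n)[:1]: print(n,round(r['conf'],2),np.round(r['point'],1),wonz(W,r['point'],z))
p=wproj(W,[.6097,-.0402,.147]); print('pred top',p); q=wproj(W,[.6097,-.0402,.121]); print('pred mid',q); x,y=p.astype(int)-[60,45]
cv2.circle(im,tuple(np.round(p).astype(int)),1,(255,0,0),-1)
cv2.imwrite('pics/w9c.png',cv2.resize(im[y:y+90,x:x+120,::-1],(800,600),interpolation=cv2.INTER_CUBIC))
E
```

```text
[ 0.5877 -0.0198  0.2251] [-3.099   0.0098 -2.5917] [ 0.7047 -0.721   0.8117]
crank 0.56 [349.1 226.6] [ 0.5748 -0.0404  0.082 ]
crank_handle 0.59 [312.9 216.9] [ 0.6062 -0.0367  0.121 ]
crank 0.68 [353.3 227.7] [ 0.5716 -0.0401  0.082 ]
crank_handle 0.66 [308.9 214.6] [ 0.6098 -0.0364  0.121 ]
crank 0.56 [352.6 226.7] [ 0.5729 -0.0403  0.082 ]
pred top [310.4229 216.3343]
pred mid [311.89   210.1633]
```

View pics/w9c.png

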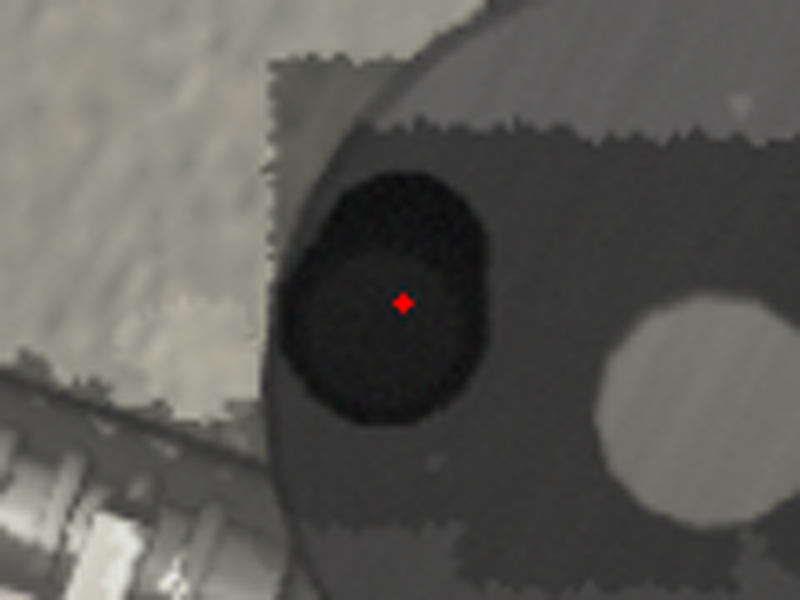

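```bash
python3 -c "
from h import *
arm.job_done(); print(arm.get_state()['t'])"
```

```text
the job is handed in; nothing more can be done
the job is handed in; nothing more can be done
```

I swung the stop arm in to its end, then wound the crank clockwise about 3 turns until the next dog came up on the nose. The job was handed in at about 31 s of the 72 s allowed, with no verdict reported.

- **Slip on the way:** the hand slipped off the handle partway through the second turn. I found the handle again in the camera and regripped harder, and nothing else was visibly disturbed.
- **Stop arm:** it hit its end at about 11 N, and the later pictures show it parallel to its block.
- **Crank force:** the drag read 2.4 to 4.5 N, and the force climbed over the last 0.2 rad to 7.9 N, about 4 to 5 N above it. When I stopped pushing, the handle stayed put.
- **Final picture:** it shows the dog against the nose.
- **Bowl:** the detector placed the bowl about 11 mm from my estimate of the table's middle, which is within the errors seen between cameras.
- **Bystanders:** the rib and loop tool read unmoved. The brush read 17 to 33 mm away from its first position in the scene camera and about 11 mm in the side camera, though the arm never went near it. The cup read about 16 mm away in the scene camera, and the side camera misdetected it.

**Not settled:** after release, the handle's picture position was about 2 mm behind where I let go, which is within the calibration error. A small spring-back is possible. I judged the remaining press to be still well above 12 N, but I did not measure it directly.

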